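# Wedge the rocking bowl gauge

## Task

The bowl gauge on the turning bench rocks because its front-left foot (as seen from the robot) is short. Push the wooden wedge along the bench, thin edge first, under that foot until the rocking stops: the gauge stands level, its other three feet all on the bench and the short foot resting on the wedge. Touch only the wedge, do not lift it, do not shove the gauge out of its place, and leave the bowl, jar and wood blank alone.

Things in the scene. Friction and masses are not known exactly. Their poses are not given: they have to be found in the camera images.
- gauge: Bowl gauge, about 3.5 kg, loose on the bench: grey plate 96 (x) by 150 (y) mm, 32 to 48 mm above its feet, corner lugs out over the feet, a dark block on the plate (top at 68 mm), a 190 mm column at the rear left with arm and dial over the middle (top 212 mm). Feet at x +-55, y +-90 mm. Origin: under the plate's middle at foot level; x points away from the robot's side, y to its left, z up. Starts leaning 0.1 rad to the front-left foot.
- foot_short (a point): a black rubber foot of the gauge, 36 mm wide, domed underneath (dome radius 40 mm); the point is the lowest point of the dome, front-left; 10 mm shorter than the others. On the bench at the start, bearing only 2 to 5 N; with the gauge level this point is 10 mm above the bench.
- foot_front_right (a point): a black rubber foot of the gauge, 36 mm wide, domed underneath (dome radius 40 mm); the point is the lowest point of the dome, front-right; stays on the bench.
- foot_rear_left (a point): a black rubber foot of the gauge, 36 mm wide, domed underneath (dome radius 40 mm); the point is the lowest point of the dome, rear-left; stays on the bench.
- foot_rear_right (a point): a black rubber foot of the gauge, 36 mm wide, domed underneath (dome radius 40 mm); the point is the lowest point of the dome, rear-right, diagonal to the short one; about 9 mm in the air at the start, 0 when the rocking has stopped. From then on the wedge resists over 12 N; pushing on shoves the gauge.
- wedge: Dark hardwood wedge, 50 g, 100 mm long (x), 50 wide (y), flat on the bench before the short foot; rises evenly from 2 mm at the thin edge (x +50 mm) to 20 mm at the upright thick end (x -50). Origin: middle of its underside; x points to the thin edge, z up. In far enough with its thin edge about 40 mm past the middle of the short foot. Entering takes 4 to 8 N; it stays where left.
- wedge_back (a point): middle of the wedge's flat upright thick end (50 mm wide, 20 mm high), 10 mm above the bench: the face to push on
- bowl: small turned wooden bowl, 110 mm wide, 45 mm high, bystander left of the gauge; origin: centre of its underside
- wax_jar: amber jar with metal lid, 56 mm wide, 60 mm high, bystander right of the wedge; origin: centre of its underside
- blank: upright round wood blank, 64 mm wide, 75 mm high, bystander right of the gauge; origin: centre of its underside
Things that resemble listed ones, but are neither listed nor needed, are in the scene too. What is shaped like the wedge but pink is not meant.

How it is judged:
By the outcome, as a careful person would: the job done as asked, in the order asked, and still so for the second after the job is handed in, with the robot touching nothing.
It also fails if it takes over 48 s, if anything falls off the work surface, if the arm or the gripper's body presses on something with over 40 N, if the wrist force passes 120 N, or if a joint passes its speed limit or range.

## Robot

A 6-joint arm with a two-finger parallel gripper is mounted at the origin on the work surface. World frame = base frame: x ahead of the robot, y to its left, z up, the work surface at z = 0. Lengths are in m, angles in rad, forces in N, time in s.
With the tool pointing down it reaches from about 0.425 to 0.95 m from the base axis. Payload 3.5 kg.
Tool frame: the origin (TCP) lies at the very end of the fingers, on their centre line; the grasp point (between the pads) lies 19 mm behind it (tcp_to_grasp is the distance from the TCP to the grasp point, in m); z points along the fingers, y is the direction in which the jaws open and shut (so a half turn about z gives the same grasp; the last joint's range is limited). The gripper opens to 85 mm and grips with 20 to 120 N. Pads are 22 mm wide; open, the fingers measure 114 mm over their backs; the gripper's body (76 mm by 85 mm) begins 54 mm behind the grasp point. The pads swing forward as they close: fully open they stand 13 mm farther back than shut.
Start: joints at [-1.265, 0.286, 1.577, -0, 1.279, -0.15], TCP at [0.297, -0.606, 0.231] pointing down, gripper open.
Joint ranges: [-2.77, 2.77], [-0.9, 2.22], [0.21, 2.48], [-1.53, 4.67], [0.24, 2.81], [-2.84, 2.84]. Speed limits (rad/s): [2.79, 2.79, 3.14, 3.14, 3.14, 3.14].

## Interface

Orientations are given as a unit quaternion [x, y, z, w].
In Python, from plant import * gives the robot as it stands. The module is installed in compiled form; this text tells all that it offers.
- The arm moves only by the tool arm_command, never from a script. Its argument "steps" is a list of rows, each a list of 3 entries, a list of its own where there are three numbers: the turn, a rotation vector about the tool's x, y, z in rad, then the shift along the tool's x, y, z in m, then the gripper command: -1 is shut, 1 is fully open, values between are in proportion. A call has 1 to 12 rows; each row is the pose to reach, as a shift and turn from the pose measured when the call began, along the tool's axes at that moment; what a row does not reach only later rows make up. A row lasts 1/8 s, in which the tool goes at most 62.5 mm and 10.7 degrees, less where a joint would pass 70% of its speed; a pose out of reach is approached as far as the arm can. A call with a gripper value outside its range is refused whole. The fingers move at their own pace and stop on an object; "force" is the grip in N (left out, the last holds). Time passes only in rows, so rows that repeat a pose let the fingers close. It gives the time, the measured TCP pose, the force and the opening at its end, in the units of the state.
- get_state(): the state, without advancing time (a new reading comes with each control period).
- read_camera(name): name is "side" or "top"; returns a dict with "frame" (384x512x3 uint8, red, green, blue), "vfov" (degrees; the focal length in pixels is half the picture's height over the tangent of half this angle, whatever the lens; pixels are square), "cx", "cy" (the principal point, pixels), "dist" ([k1, k2, p1, p2, k3] as OpenCV has them; the pictures are not rectified), "position" and "rotation" of the camera in the world. Camera axes: x right, y up, looking along -z (the intrinsics and any distortion apply to the point x, -y, -z); pixel columns grow to the right and rows downward; lengths in m; the calibration is good to about 2 mm. A picture is of the moment at which its call begins. There is no depth.
- sign_off(): hands the job in, once; it reports no verdict.
The state is a dict: "time": time; "qpos": joint angles; "dq": joint speeds; "joint_efforts": joint torques, N m; "eef_pos": TCP position; "tcp_rot": TCP orientation; "contact_force": force on the tool from outside, world axes, zero at the start; "wrist_torque": the same for the moment, N m; "opening": opening from 0.0 (shut) to 1.0 (fully open).
Only numpy, scipy, OpenCV 4.12 (cv2) and the standard library are available. Lean on these libraries where they do the work, as an engineer would, in place of code of your own. Each camera call takes 0.05 s, during which the arm holds its last target.

## Working session

There is one attempt and no reset: what is moved stays moved. The work goes in short steps, Python scripts to look and compute and a tool call to move; the robot and the scene stay as the last step left them, time stands still between calls to the robot, and variables do not carry over. Pictures are saved under pics/ and viewed, and the job is handed in when it is done.

Besides the shell and the picture viewer there is one more tool, called after "Call:" as name(argument=value, ...), one argument or row to a line, values as JSON. arm_command: Moves the arm, as the interface text tells. Its arguments: {"type":"object","properties":{"steps":{"type":"array"},"force":{"type":"number"}},"required":["steps"]}

```bash
mkdir -p pics
cat > h.py <<'E'
from plant import *
import numpy as np, cv2
def K(c):
    f=192/np.tan(np.radians(c["vfov"])/2); return np.array([[f,0,c["cx"]],[0,f,c["cy"]],[0,0,1.]])
def ray(c,uv):
    n=cv2.undistortPoints(np.array(uv,float).reshape(-1,1,2),K(c),np.array(c["dist"],float)).reshape(-1,2)
    d=np.c_[n[:,0],-n[:,1],-np.ones(len(n))]
    return np.array(c["position"]),d@np.array(c["rotation"]).reshape(3,3).T
def onz(c,uv,z):
    p,d=ray(c,uv); return p+d*((z-p[2])/d[:,2])[:,None]
def proj(c,P):
    R=np.array(c["rotation"]).reshape(3,3); q=(np.array(P,float).reshape(-1,3)-np.array(c["position"]))@R
    q=q*[1,-1,-1]
    return cv2.projectPoints(q,np.zeros(3),np.zeros(3),K(c),np.array(c["dist"],float))[0].reshape(-1,2)
def save(c,n): cv2.imwrite(f"pics/{n}.png",c["frame"][:,:,::-1])
E
python3 - <<'E'
from h import *
print(get_state())
for n in("side","top"):
    c=read_camera(n); save(c,n+"0"); print({k:v for k,v in c.items() if k!="frame"})
E
```

```text
{'time': 0.0, 'qpos': array([-1.26500966e+00,  2.87180394e-01,  1.57819712e+00,  3.62695945e-05,
        1.27858936e+00, -1.50032158e-01]), 'dq': array([ 0.00245749,  0.00065387, -0.00092774,  0.00089104, -0.00167428,
       -0.00227561]), 'joint_efforts': array([ 8.95534704e-04, -4.05981016e+01, -2.92623317e+01, -4.03449860e-05,
        5.75736558e-03, -7.95913479e-06]), 'eef_pos': array([ 0.29694688, -0.60543749,  0.22992646]), 'tcp_rot': array([ 9.74141373e-01,  2.25936222e-01, -7.50482189e-05, -1.18486276e-03]), 'contact_force': array([-0.54695406, -0.61705868,  0.39047965]), 'wrist_torque': array([ 0.01014487,  0.0153844 , -0.00639886]), 'opening': 0.9970507374278645}
{'vfov': 46.67498972055968, 'cx': 254.64297476432873, 'cy': 191.462819200354, 'dist': array([-0.05981154,  0.        ,  0.        ,  0.        ,  0.        ]), 'position': array([0.05412976, 0.64621276, 0.67140482]), 'rotation': array([-0.1414033 ,  0.42336027,  0.84120187, -0.30520585])}
{'vfov': 56.75346870432663, 'cx': 254.06134844811035, 'cy': 189.68640647840965, 'dist': array([-0.07532626,  0.        ,  0.        ,  0.        ,  0.        ]), 'position': array([0.49490072, 0.00964933, 0.87977744]), 'rotation': array([-0.03069229,  0.01663165,  0.71489317, -0.69836174])}
```

```bash
sed -i 's/np.array(c\["rotation"\]).reshape(3,3)/Rm(c)/; 2a from scipy.spatial.transform import Rotation as Ro\ndef Rm(c): return Ro.from_quat(c["rotation"]).as_matrix()' h.py; cat h.py | head -20
```

```text
from plant import *
import numpy as np, cv2
from scipy.spatial.transform import Rotation as Ro
def Rm(c): return Ro.from_quat(c["rotation"]).as_matrix()
def K(c):
    f=192/np.tan(np.radians(c["vfov"])/2); return np.array([[f,0,c["cx"]],[0,f,c["cy"]],[0,0,1.]])
def ray(c,uv):
    n=cv2.undistortPoints(np.array(uv,float).reshape(-1,1,2),K(c),np.array(c["dist"],float)).reshape(-1,2)
    d=np.c_[n[:,0],-n[:,1],-np.ones(len(n))]
    return np.array(c["position"]),d@Rm(c).T
def onz(c,uv,z):
    p,d=ray(c,uv); return p+d*((z-p[2])/d[:,2])[:,None]
def proj(c,P):
    R=Rm(c); q=(np.array(P,float).reshape(-1,3)-np.array(c["position"]))@R
    q=q*[1,-1,-1]
    return cv2.projectPoints(q,np.zeros(3),np.zeros(3),K(c),np.array(c["dist"],float))[0].reshape(-1,2)
def save(c,n): cv2.imwrite(f"pics/{n}.png",c["frame"][:,:,::-1])
```

View pics/top0.png

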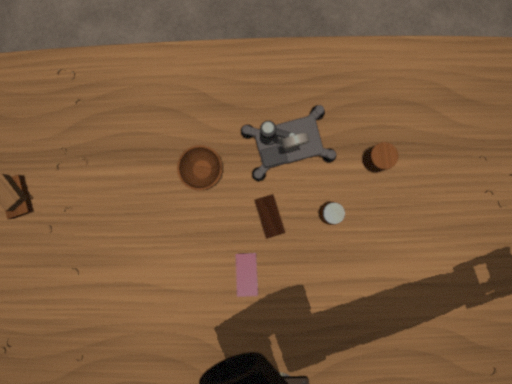

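View pics/side0.png

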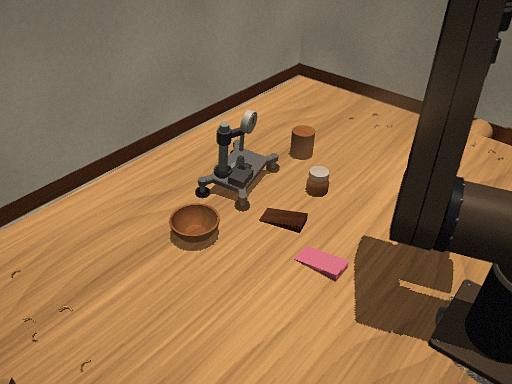

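Run:
```python
from h import *
c=read_camera("top");np.save
s=read_camera("side")
f=c["frame"];cv2.imwrite("pics/t1.png",cv2.resize(f[90:260,220:380,::-1],None,fx=3.5,fy=3.5,interpolation=2))
f=s["frame"];cv2.imwrite("pics/s1.png",cv2.resize(f[100:260,180:350,::-1],None,fx=3.5,fy=3.5,interpolation=2))
for n,c,b in(("t",c,(250,190,290,242)),("s",s,(255,203,312,235))):
    x0,y0,x1,y1=b
    g=c["frame"][y0:y1,x0:x1].astype(int).sum(2)
    m=(g<190).astype(np.uint8)
    cs=max(cv2.findContours(m,0,1)[0],key=cv2.contourArea)
    r=cv2.minAreaRect(cs); bp=cv2.boxPoints(r)+[x0,y0]
    print(n,cv2.contourArea(cs),bp.round(1).tolist()); print(onz(c,bp,.01).round(4).tolist())
    print((cv2.approxPolyDP(cs,2,True)[:,0]+[x0,y0]).tolist())
```

```text
t 735.5 [[254.0, 199.5], [273.0, 193.8], [284.6, 232.3], [265.5, 238.0]]
[[0.5293, 0.0271, 0.01], [0.5422, -0.0199, 0.01], [0.4477, -0.0456, 0.01], [0.4349, 0.0011, 0.01]]
[[272, 195], [255, 200], [266, 237], [284, 232]]
s 691.5 [[258.8, 220.6], [264.8, 200.6], [307.9, 213.6], [302.0, 233.5]]
[[0.523, 0.0368, 0.01], [0.5581, -0.0296, 0.01], [0.4517, -0.057, 0.01], [0.4234, 0.0089, 0.01]]
[[259, 220], [299, 232], [307, 214], [267, 208]]
```

View pics/t1.png

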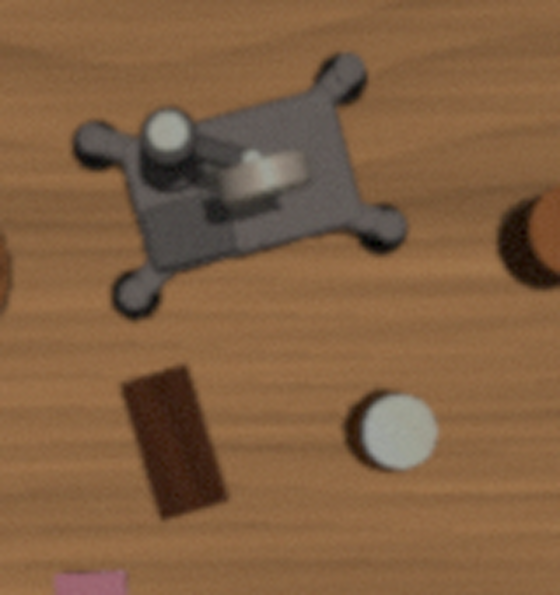

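View pics/s1.png

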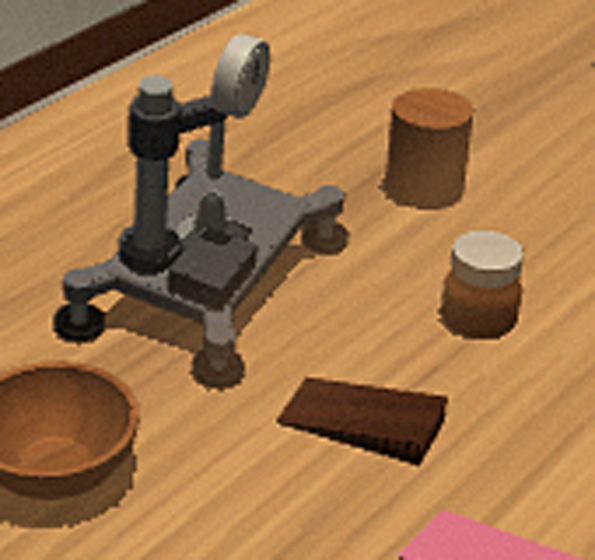

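Run:
```python
from h import *
c=read_camera("top");s=read_camera("side")
thin=onz(c,[[254.3,199.5],[273,194.2]],.002); thick=onz(c,[[266,237.9],[284.6,232.5]],.02)
print(thin,thick); a=thin.mean(0)-thick.mean(0); print("len",np.linalg.norm(a[:2]),"yaw",np.degrees(np.arctan2(a[1],a[0])),np.linalg.norm(thin[0]-thin[1]),np.linalg.norm(thick[0]-thick[1]))
T=lambda x,y:[220+x/3.5-.4,90+y/3.5-.4]
S=lambda x,y:[180+x/3.5-.4,100+y/3.5-.4]
tt=[T(134,297),T(94,147),T(383,230),T(340,80)]
# lug top z: leaning; guess lug top ~48
zz=[.036,.045,.045,.055]
P=np.array([onz(c,[u],z)[0] for u,z in zip(tt,zz)]);print("lugs from top",P.round(4).tolist())
P=np.array([onz(c,[u],.008)[0] for u in tt]);print("rubber",P.round(4).tolist())
print("rubber side",onz(s,[S(218,366),S(79,323),S(324,238)],.008).round(4).tolist())
# jar, pink, bowl
print("jar top",onz(c,[T(400,431)],.06))
```

```text
[[ 0.52964252  0.02640819  0.002     ]
 [ 0.54165129 -0.02009984  0.002     ]] [[ 4.35875584e-01  3.08813594e-05  2.00000000e-02]
 [ 4.47798626e-01 -4.49999928e-02  2.00000000e-02]]
len 0.09725031077363522 yaw 15.285949438223373 0.04803340441937746 0.04658259911774883
lugs from top [[0.5879, 0.0158, 0.036], [0.6904, 0.0406, 0.045], [0.6284, -0.1538, 0.045], [0.7299, -0.127, 0.055]]
rubber [[0.5909, 0.016, 0.008], [0.699, 0.042, 0.008], [0.6343, -0.1611, 0.008], [0.7433, -0.1348, 0.008]]
rubber side [[0.5926, 0.0148, 0.008], [0.6984, 0.042, 0.008], [0.6332, -0.1568, 0.008]]
jar top [[ 0.49247438 -0.15710896  0.06      ]]
```

```bash
cat > g.py <<'E'
from h import *
def goal(p,yaw,tilt):
    s=get_state(); R=Ro.from_quat(s["tcp_rot"])
    Rt=Ro.from_euler("z",yaw,degrees=True)*Ro.from_quat([1,0,0,0])*Ro.from_rotvec([0,-tilt,0])
    print("t",s["time"],"pos",s["eef_pos"].round(4),"F",s["contact_force"].round(2),"op",round(s["opening"],3))
    print("turn",(R.inv()*Rt).as_rotvec().round(4),"shift",R.inv().apply(np.array(p)-s["eef_pos"]).round(4))
E
python3 - <<'E'
from g import *
goal([.415,-.029,.15],15,.15)
E
```

```text
t 0.3 pos [ 0.2971 -0.6059  0.2308] F [ 0.89  0.15 -0.2 ] op 0.997
turn [ 0.0137 -0.1496  0.1937] shift [ 0.3598 -0.466   0.0813]
```

Call:
arm_command(
  steps=[
    [[0,0,0.05],[0.03,-0.039,0],-0.6],
    [[0,-0.03,0.1],[0.066,-0.085,0],-0.6],
    [[0,-0.06,0.15],[0.102,-0.132,0],-0.6],
    [[0.01,-0.1,0.19],[0.138,-0.179,0],-0.6],
    [[0.014,-0.15,0.194],[0.174,-0.225,0],-0.6],
    [[0.014,-0.15,0.194],[0.21,-0.272,0],-0.6],
    [[0.014,-0.15,0.194],[0.246,-0.319,0],-0.6],
    [[0.014,-0.15,0.194],[0.282,-0.365,0.01],-0.6],
    [[0.014,-0.15,0.194],[0.318,-0.412,0.03],-0.6],
    [[0.014,-0.15,0.194],[0.345,-0.446,0.06],-0.6],
    [[0.014,-0.15,0.194],[0.36,-0.466,0.08],-0.6],
    [[0.014,-0.15,0.194],[0.36,-0.466,0.081],-0.6],
  ],
)

```text
time: 1.8
eef_pos: [0.414, -0.0274, 0.1487]
tcp_rot: [0.988, 0.132, -0.076, 0.009]
contact_force: [-0.4, 0.3, 0.2]
opening: 0.203
```

Run:
```python
from g import *
goal([.415,-.029,.15],15,.15)
goal([.415,-.029,.008],15,.15)
```

```text
t 1.8 pos [ 0.414  -0.0274  0.1487] F [-0.37  0.28  0.16] op 0.203
turn [-0.0016  0.0037  0.0033] shift [ 0.0003  0.0018 -0.0014]
t 1.8 pos [ 0.414  -0.0274  0.1487] F [-0.37  0.28  0.16] op 0.203
turn [-0.0016  0.0037  0.0033] shift [0.0221 0.0021 0.139 ]
```

Call:
arm_command(
  steps=[
    [[0,0,0],[0.006,0.002,0.035],-0.6],
    [[0,0,0],[0.012,0.002,0.075],-0.6],
    [[0,0,0],[0.018,0.002,0.11],-0.6],
    [[0,0,0],[0.021,0.002,0.13],-0.6],
    [[0,0,0],[0.022,0.002,0.139],-0.6],
    [[0,0,0],[0.022,0.002,0.139],-0.6],
  ],
)

```text
time: 2.55
eef_pos: [0.4153, -0.0296, 0.0084]
tcp_rot: [0.988, 0.131, -0.076, 0.009]
contact_force: [-1.2, 0.8, 0.9]
opening: 0.2
```

Run:
```python
from g import *
goal([.415,-.029,.008],15,.15)
c=read_camera("top");s=read_camera("side")
a=cv2.resize(c["frame"][90:290,210:370,::-1],None,fx=2.5,fy=2.5,interpolation=2)
b=cv2.resize(s["frame"][90:290,180:340,::-1],None,fx=2.5,fy=2.5,interpolation=2)
cv2.imwrite("pics/m1.png",np.hstack([a,b]))
```

```text
t 2.55 pos [ 0.4153 -0.0296  0.0084] F [-1.21  0.78  0.93] op 0.2
turn [-0.0014  0.0034  0.0025] shift [-0.0001 -0.0006  0.0004]
```

View pics/m1.png

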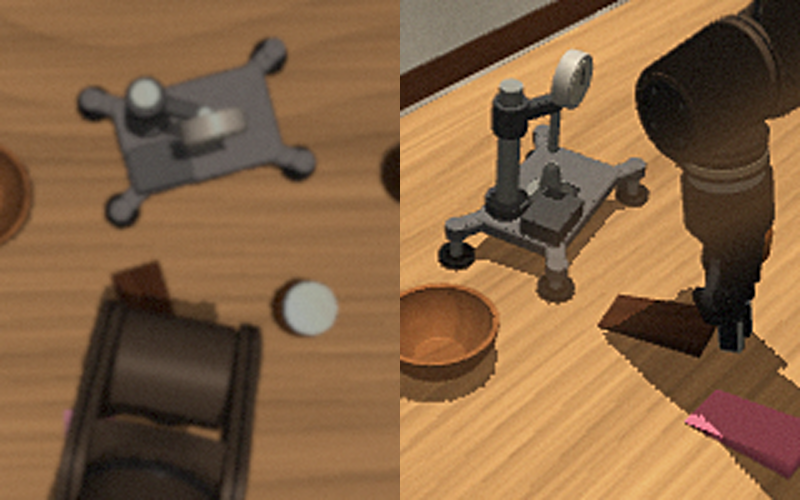

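Call:
arm_command(
  steps=[
    [[0,0,0],[0.004,0,-0.0006],-0.6],
    [[0,0,0],[0.008,0,-0.0012],-0.6],
    [[0,0,0],[0.011,0,-0.0017],-0.6],
    [[0,0,0],[0.014,0,-0.0021],-0.6],
    [[0,0,0],[0.017,0,-0.0026],-0.6],
    [[0,0,0],[0.021,0,-0.0032],-0.6],
    [[0,0,0],[0.026,0,-0.0039],-0.6],
    [[0,0,0],[0.031,0,-0.0047],-0.6],
    [[0,0,0],[0.036,0,-0.0054],-0.6],
    [[0,0,0],[0.041,0,-0.0062],-0.6],
    [[0,0,0],[0.045,0,-0.0068],-0.6],
    [[0,0,0],[0.045,0,-0.0068],-0.6],
  ],
)

```text
time: 4.15
eef_pos: [0.4603, -0.0176, 0.0091]
tcp_rot: [0.988, 0.132, -0.075, 0.01]
contact_force: [0.3, -0.2, 0.5]
opening: 0.199
```

```bash
cat > look.py <<'E'
from g import *
import sys
goal([.415,-.029,.008],15,.15)
c=read_camera("top");s=read_camera("side")
a=cv2.resize(c["frame"][100:250,225:345,::-1],None,fx=3.3,fy=3.3,interpolation=2)
b=cv2.resize(s["frame"][100:250,180:300,::-1],None,fx=3.3,fy=3.3,interpolation=2)
cv2.imwrite(f"pics/{sys.argv[1]}.png",np.hstack([a,b]))
E
python3 look.py m2
```

```text
t 4.15 pos [ 0.4603 -0.0176  0.0091] F [ 0.31 -0.23  0.53] op 0.199
turn [-0.0003  0.0013  0.0028] shift [-0.046  -0.0008  0.0081]
```

View pics/m2.png

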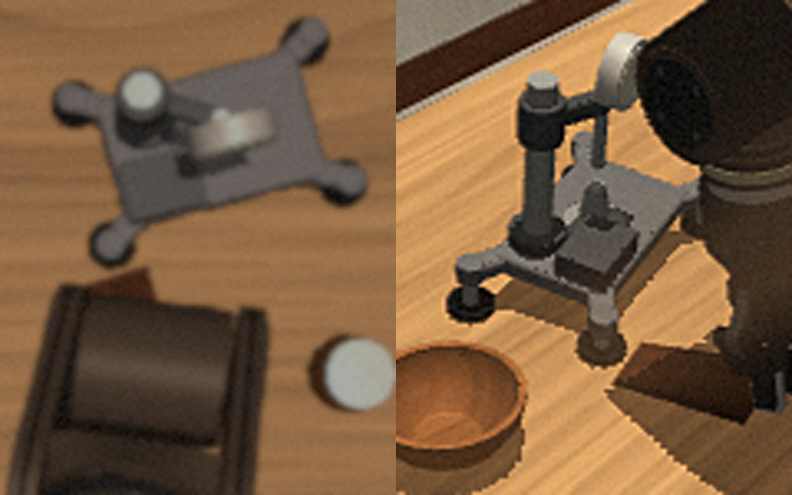

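Run:
```python
from h import *
c=read_camera("top");s=read_camera("side")
a=onz(c,[[270.1,181.5]],.002)[0];b=onz(s,[[245.5,215.7]],.002)[0];print(a,b,a-b,np.linalg.norm(a-b))
th=np.radians(15.2);u=np.array([np.cos(th),np.sin(th)]);n=np.array([-u[1],u[0]])
f=np.array([.5918,.0155])
for m in(a[:2]+.025*n,b[:2]-.025*n):print(m,"along",(f-m)@u,"lat",(f-m)@n)
```

```text
[ 0.57332021 -0.01374896  0.002     ] [0.56310247 0.03626224 0.002     ] [ 0.01021775 -0.0500112   0.        ] 0.05104431556447326
[0.56676548 0.01037645] along 0.025502060134970552 lat -0.0016194720382344291
[0.5696572  0.01213683] along 0.022249959116147598 lat -0.0025600844256890615
```

Call:
arm_command(
  steps=[
    [[0,0,0],[0.004,0,-0.0005],-0.6],
    [[0,0,0],[0.008,0,-0.001],-0.6],
    [[0,0,0],[0.012,0,-0.0016],-0.6],
    [[0,0,0],[0.016,0,-0.0022],-0.6],
    [[0,0,0],[0.02,0,-0.0028],-0.6],
    [[0,0,0],[0.024,0,-0.0034],-0.6],
    [[0,0,0],[0.028,0,-0.004],-0.6],
    [[0,0,0],[0.032,0,-0.0046],-0.6],
    [[0,0,0],[0.036,0,-0.0052],-0.6],
    [[0,0,0],[0.039,0,-0.0056],-0.6],
    [[0,0,0],[0.041,0,-0.0059],-0.6],
    [[0,0,0],[0.042,0,-0.006],-0.6],
  ],
)

```text
time: 5.85
eef_pos: [0.4982, -0.0068, 0.0087]
tcp_rot: [0.988, 0.132, -0.079, 0.009]
contact_force: [-8.0, -2.2, 8.0]
opening: 0.201
```

```bash
python3 look.py m3
```

```text
t 5.85 pos [ 0.4982 -0.0068  0.0087] F [-7.97 -2.16  7.97] op 0.201
turn [-0.0019  0.01    0.0037] shift [-0.0849 -0.0003  0.0144]
```

View pics/m3.png

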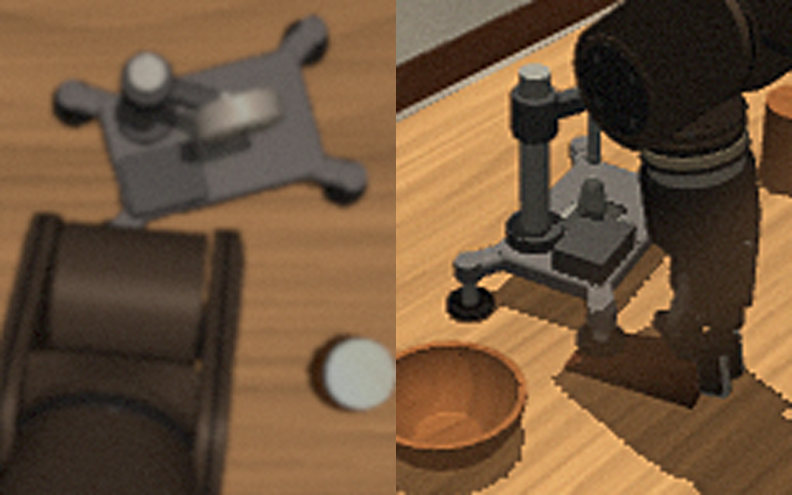

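Call:
arm_command(
  steps=[
    [[0,0,0],[0.003,0,-0.0004],-0.6],
    [[0,0,0],[0.006,0,-0.0008],-0.6],
    [[0,0,0],[0.009,0,-0.0012],-0.6],
    [[0,0,0],[0.012,0,-0.0017],-0.6],
    [[0,0,0],[0.015,0,-0.0022],-0.6],
    [[0,0,0],[0.016,0,-0.0024],-0.6],
  ],
)

```text
time: 6.7
eef_pos: [0.5119, -0.0028, 0.0087]
tcp_rot: [0.988, 0.132, -0.083, 0.009]
contact_force: [-7.3, -3.6, 6.8]
opening: 0.201
```

```bash
python3 look.py m4
```

```text
t 6.7 pos [ 0.5119 -0.0028  0.0087] F [-7.32 -3.59  6.8 ] op 0.201
turn [-0.0029  0.0169  0.0045] shift [-0.0988 -0.0002  0.0174]
```

View pics/m4.png

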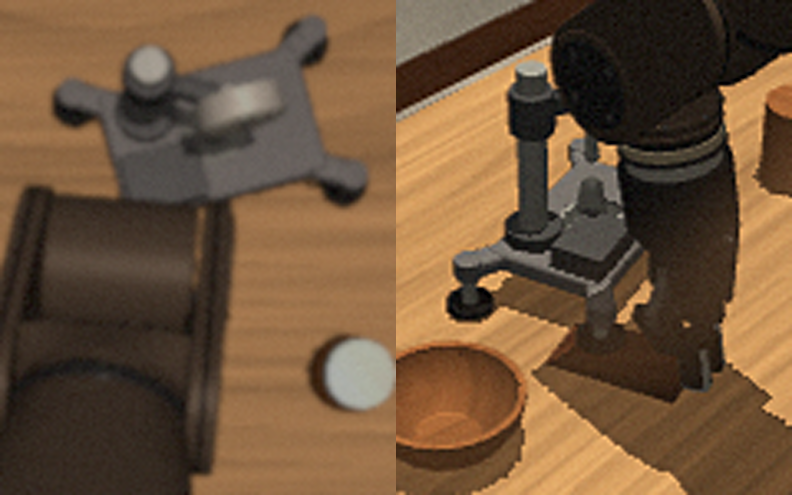

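Call:
arm_command(
  steps=[
    [[0,0,0],[0.003,0,-0.0004],-0.6],
    [[0,0,0],[0.006,0,-0.0009],-0.6],
    [[0,0,0],[0.008,0,-0.0013],-0.6],
    [[0,0,0],[0.009,0,-0.0014],-0.6],
  ],
)

```text
time: 7.3
eef_pos: [0.5188, -0.0007, 0.0088]
tcp_rot: [0.987, 0.132, -0.086, 0.009]
contact_force: [-6.0, -2.7, 7.2]
opening: 0.202
```

```bash
python3 look.py m5
```

```text
t 7.3 pos [ 0.5188 -0.0007  0.0088] F [-6.01 -2.72  7.17] op 0.202
turn [-0.0038  0.0234  0.0051] shift [-0.1058  0.      0.0193]
```

View pics/m5.png

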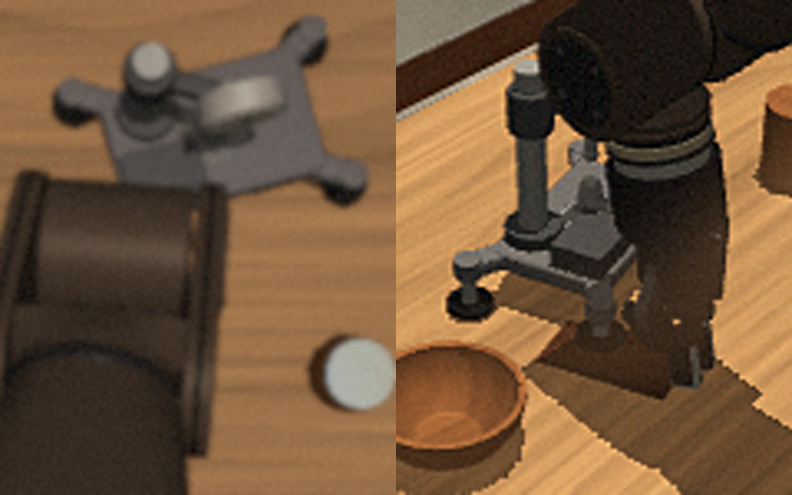

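Call:
arm_command(
  steps=[
    [[0,0,0],[0.002,0,-0.0004],-0.6],
    [[0,0,0],[0.004,0,-0.0007],-0.6],
    [[0,0,0],[0.004,0,-0.0007],-0.6],
  ],
)

```text
time: 7.78
eef_pos: [0.5209, 0.0001, 0.0089]
tcp_rot: [0.987, 0.133, -0.089, 0.009]
contact_force: [-6.1, -3.1, 6.3]
opening: 0.205
```

```bash
python3 look.py m6
python3 - <<'E'
from h import *
s=read_camera("side")
b=onz(s,[[219,211.1]],.002)[0]
th=np.radians(15.2);u=np.array([np.cos(th),np.sin(th)]);n=np.array([-u[1],u[0]])
m=b[:2]-.025*n;f=np.array([.5918,.0155]);print(m,(m-f)@u,(m-f)@n)
E
```

```text
t 7.775 pos [5.209e-01 1.000e-04 8.900e-03] F [-6.12 -3.1   6.27] op 0.205
turn [-0.0046  0.0297  0.0057] shift [-0.1079  0.0002  0.0205]
[0.62785517 0.04005792] 0.04123265771022744 0.01424551925724351
```

View pics/m6.png

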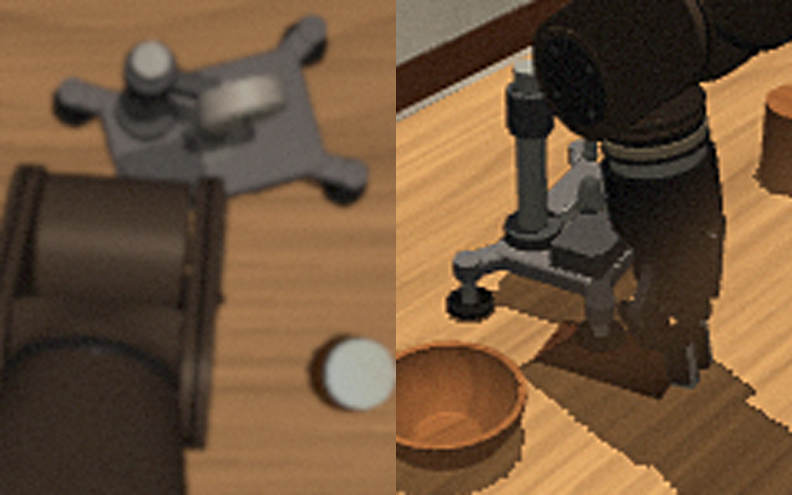

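Run:
```python
from h import *
s=read_camera("side")
f=s["frame"][150:240,190:290,::-1].astype(float)*1.6
cv2.imwrite("pics/z1.png",cv2.resize(np.clip(f,0,255).astype(np.uint8),None,fx=6,fy=6,interpolation=2))
# expected wedge corners if back face is where finger front is: 
th=np.radians(15.2);u=np.array([np.cos(th),np.sin(th)]);n=np.array([-u[1],u[0]])
f=np.array([.5918,.0155])
m=f+.036*u+.002*n
P=[[*(m+.025*n),.002],[*(m-.025*n),.002],[*(m-.1*u+.025*n),.02],[*(m-.1*u+.025*n),0],[*(m-.1*u-.025*n),.02]]
print(((proj(s,P)-[190,150]+.4)*6).round(0))
```

```text
[[203. 355.]
 [259. 285.]
 [436. 390.]
 [434. 430.]
 [486. 316.]]
```

View pics/z1.png

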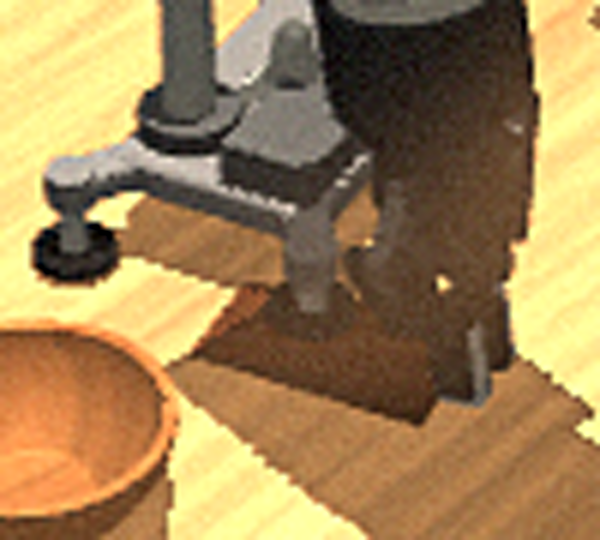

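Run:
```python
from h import *
s=read_camera("side");c=read_camera("top")
q=lambda x,y:[190+x/6-.4,150+y/6-.4]
th=np.radians(15.2);u=np.array([np.cos(th),np.sin(th)]);n=np.array([-u[1],u[0]])
f=np.array([.5918,.0155])
for p,z in((q(192,357),.002),(q(243,285),.002),(q(418,424),0)):
    w=onz(s,[p],z)[0][:2]; print(w,((w-f)@u).round(4),((w-f)@n).round(4))
fr=c["frame"][90:200,220:345,::-1].astype(float)*1.6
cv2.imwrite("pics/z2.png",cv2.resize(np.clip(fr,0,255).astype(np.uint8),None,fx=5,fy=5,interpolation=2))
# predicted level gauge, yaw 14deg, feet from RL,FR mid
mid=(np.array([.699,.042])+np.array([.634,-.159]))/2
y=np.radians(14);U=np.array([np.cos(y),np.sin(y)]);N=np.array([-U[1],U[0]])
for z in(.008,.048):
  P=[[*(mid+a*U+b*N),z] for a,b in((-.055,.09),(.055,.09),(-.055,-.09),(.055,-.09))]
  print("pred feet",z,((proj(c,P)-[220,90]+.4)*5).round(0).tolist())
P=[[*(mid+a*.048*U+b*.075*N),.048] for a,b in((-1,1),(1,1),(1,-1),(-1,-1))]
print("plate",((proj(c,P)-[220,90]+.4)*5).round(0).tolist())
```

```text
[0.62171262 0.05471078] 0.0391 0.03
[0.63747551 0.00689217] 0.0418 -0.0203
[0.52993978 0.02618768] -0.0569 0.0265
pred feet 0.008 [[192.0, 423.0], [134.0, 212.0], [543.0, 327.0], [481.0, 118.0]]
pred feet 0.048 [[192.0, 414.0], [130.0, 193.0], [559.0, 314.0], [494.0, 94.0]]
plate [[218.0, 391.0], [165.0, 198.0], [468.0, 116.0], [524.0, 308.0]]
```

View pics/z2.png

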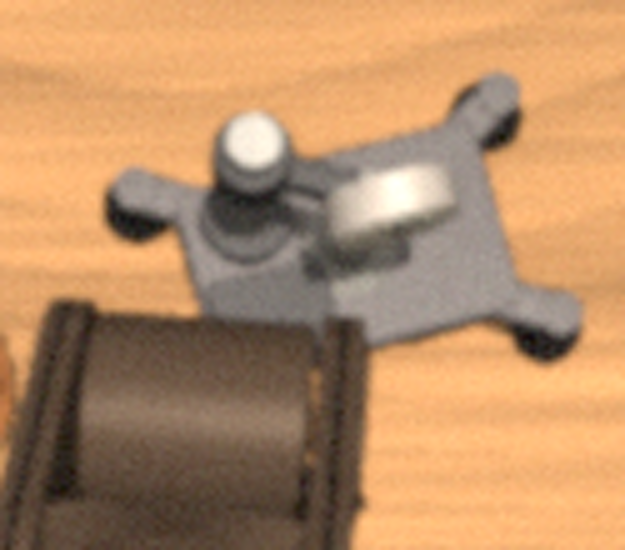

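Call:
arm_command(
  steps=[
    [[0,0,0],[0.002,0,-0.0004],-0.6],
    [[0,0,0],[0.0035,0,-0.0006],-0.6],
    [[0,0,0],[0.0035,0,-0.0006],-0.6],
  ],
)

```text
time: 8.45
eef_pos: [0.5215, 0.0005, 0.009]
tcp_rot: [0.987, 0.133, -0.094, 0.009]
contact_force: [-8.2, -2.7, 7.1]
opening: 0.198
```

```bash
python3 -c "
from h import *
for i in range(6):
    read_camera('top'); s=get_state(); print(s['eef_pos'].round(4),s['contact_force'].round(2))"
```

```text
[5.215e-01 5.000e-04 9.000e-03] [-7.78 -3.83  7.21]
[5.215e-01 5.000e-04 9.000e-03] [-7.66 -4.06  7.4 ]
[5.215e-01 5.000e-04 9.000e-03] [-7.82 -3.38  6.92]
[5.215e-01 4.000e-04 9.000e-03] [-8.59 -4.12  7.15]
[5.215e-01 4.000e-04 9.000e-03] [-8.76 -2.54  6.94]
[5.214e-01 5.000e-04 9.000e-03] [-8.29 -2.78  6.79]
```

Call:
arm_command(
  steps=[
    [[0,0,0],[0.0025,0,-0.0005],-0.6],
    [[0,0,0],[0.0042,0,-0.0008],-0.6],
    [[0,0,0],[0.0042,0,-0.0008],-0.6],
  ],
)

```text
time: 9.12
eef_pos: [0.522, 0.0008, 0.0091]
tcp_rot: [0.986, 0.133, -0.1, 0.009]
contact_force: [-9.6, -3.7, 8.7]
opening: 0.202
```

```bash
python3 -c "
from h import *
F=[]
for i in range(6):
    read_camera('top'); s=get_state(); F.append(s['contact_force'])
print(s['eef_pos'].round(4),np.mean(F,0))"; python3 look.py m7
```

```text
[0.522  0.0008 0.0091] [-10.16993832  -3.91779811   8.83558598]
t 9.425 pos [0.522  0.0008 0.0091] F [-9.69 -4.57  9.45] op 0.198
turn [-0.0068  0.0499  0.0075] shift [-0.1087  0.0004  0.0232]
```

View pics/m7.png

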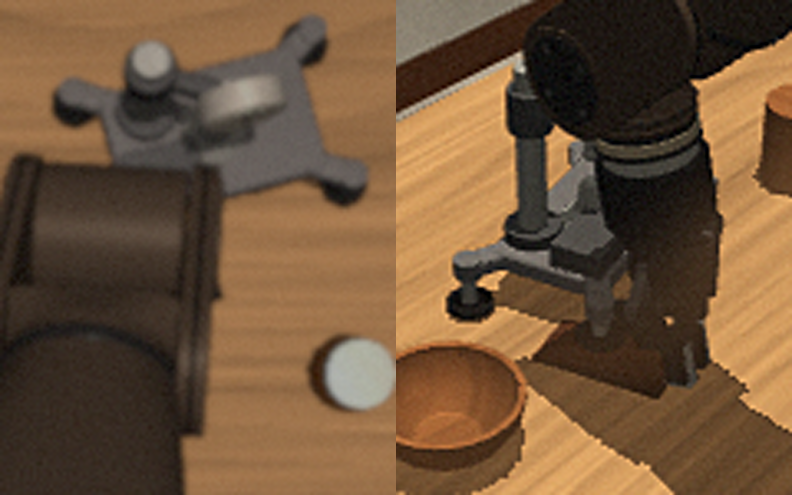

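Call:
arm_command(
  steps=[
    [[0,0,0],[-0.004,0,0.0005],-0.6],
    [[0,0,0],[-0.01,0,0.001],-0.6],
    [[0,0,0],[-0.025,0,0.003],-0.6],
    [[0,0,0],[-0.045,0,0.005],-0.6],
    [[0,0,0],[-0.06,0,0],-0.6],
    [[0,0,0],[-0.075,0,-0.04],-0.6],
    [[0,0,0],[-0.09,0,-0.1],-0.6],
    [[0,0,0],[-0.1,0.05,-0.15],-0.6],
    [[0,0,0],[-0.1,0.1,-0.16],-0.6],
    [[0,0,0],[-0.1,0.15,-0.16],-0.6],
    [[0,0,0],[-0.1,0.2,-0.16],-0.6],
    [[0,0,0],[-0.1,0.23,-0.16],-0.6],
  ],
)

```text
time: 11.02
eef_pos: [0.519, -0.242, 0.1838]
tcp_rot: [0.986, 0.132, -0.099, 0.009]
contact_force: [0.1, 0.6, 0.4]
opening: 0.2
```

Run:
```python
from h import *
c=read_camera("top");s=read_camera("side");save(c,"top9");save(s,"side9")
a=cv2.resize(c["frame"][95:245,235:345,::-1],None,fx=3.6,fy=3.6,interpolation=2)
b=cv2.resize(s["frame"][100:250,190:300,::-1],None,fx=3.6,fy=3.6,interpolation=2)
cv2.imwrite("pics/m8.png",np.clip(np.hstack([a,b]).astype(float)*1.4,0,255))
print(get_state()["time"],get_state()["eef_pos"],get_state()["contact_force"])
```

```text
11.125 [ 0.51904192 -0.24251177  0.18369147] [-0.72514692  0.31335738  0.24727089][ WARN:0@2.109] global loadsave.cpp:1063 imwrite_ Unsupported depth image for selected encoder is fallbacked to CV_8U.
```

View pics/m8.png

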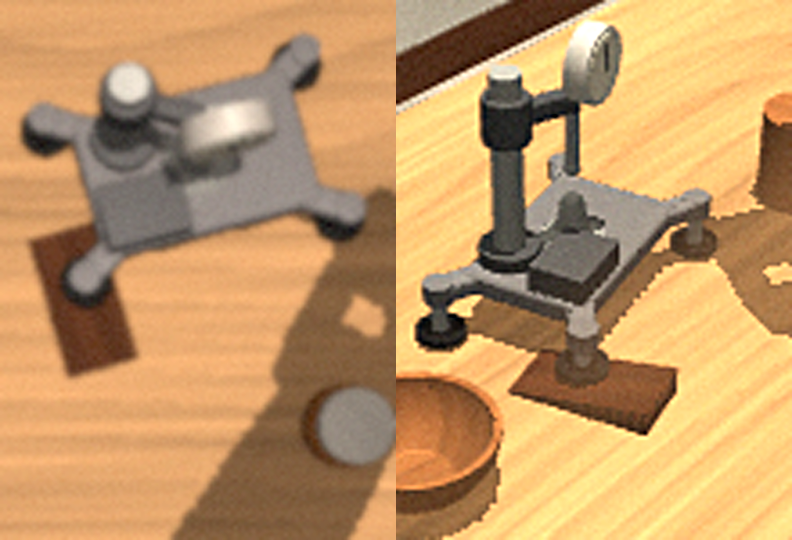

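Run:
```python
from h import *
c=read_camera("top");s=read_camera("side")
T=lambda x,y:[235+x/3.6-.4,95+y/3.6-.4]
S=lambda x,y:[190+(x-396)/3.6-.4,100+y/3.6-.4]
def tri(a,b):
    p,d=ray(c,[a]);q,e=ray(s,[b]);d=d[0];e=e[0]
    k=np.linalg.lstsq(np.c_[d,-e],q-p,rcond=None)[0]; A=p+k[0]*d;B=q+k[1]*e
    return ((A+B)/2).round(4),np.linalg.norm(A-B).round(4)
print("coltop",tri(T(130,82),S(505,73)))
print("colbase",tri(T(124,148),S(511,245)))
print("lug RL",tri(T(45,118),S(436,283)));print("lug FR",tri(T(347,205),S(695,200)));print("lug SH",tri(T(88,272),S(583,313)));print("lug RR",tri(T(303,52),S(558,160)))
th=np.radians(15.2);u=np.array([np.cos(th),np.sin(th)]);n=np.array([-u[1],u[0]]);f=np.array([.5918,.0155])
for p,z in((T(30,240),.002),(T(70,377),.02),(T(136,356),.02)):
    w=onz(c,[p],z)[0][:2];print(w,((w-f)@u).round(4),((w-f)@n).round(4))
for p,z in((S(510,388),.002),(S(645,434),0),(S(676,370),.02)):
    w=onz(s,[p],z)[0][:2];print(w,((w-f)@u).round(4),((w-f)@n).round(4))
# foot rubber now
print(onz(s,[S(440,331),S(693,240)],.008),onz(c,[T(46,130),T(338,220),T(297,68)],.008))
# level-gauge column prediction: column at rear left; project vertical line through base
a=cv2.imread("pics/top0.png");b=cv2.imread("pics/top9.png")
for nm,(x,y) in dict(RL=(248,131),RR=(318,112),FR=(330,155)).items():
    g=lambda i:cv2.cvtColor(i,6)[y-11:y+11,x-11:x+11].astype(np.float32)
    print(nm,cv2.phaseCorrelate(g(a),g(b),cv2.createHanningWindow((22,22),5)))
```

```text
coltop (array([ 0.6838, -0.0133,  0.1898]), np.float64(0.0))
colbase (array([ 0.6773, -0.011 ,  0.0619]), np.float64(0.0049))
lug RL (array([0.7013, 0.0396, 0.0464]), np.float64(0.0025))
lug FR (array([ 0.6366, -0.1594,  0.0447]), np.float64(0.0017))
lug SH (array([0.5955, 0.0128, 0.0577]), np.float64(0.0001))
lug RR (array([ 0.7417, -0.1319,  0.049 ]), np.float64(0.0044))
[0.62558144 0.05256242] 0.0423 0.0269
[0.52937506 0.02667328] -0.0573 0.0271
[ 0.54245205 -0.01802962] -0.0564 -0.0194
[0.6267068  0.05046388] 0.0429 0.0246
[0.53106392 0.02663486] -0.0557 0.0267
[ 0.54175223 -0.01816741] -0.0571 -0.0194
[[ 0.70000176  0.0415395   0.008     ]
 [ 0.6372251  -0.16177337  0.008     ]] [[ 0.70123908  0.03964427  0.008     ]
 [ 0.6333264  -0.15967687  0.008     ]
 [ 0.74062705 -0.13558979  0.008     ]]
RL ((0.3864392256589042, -1.0743179251462571), 0.9562885223163499)
RR ((-0.746802158251981, -0.29220376748106425), 0.9918807678752475)
FR ((0.5530325304880357, -1.0036851878203557), 0.7507286502255334)
```

Run:
```python
from h import *
s=read_camera("side")
R=Rm(s)
for nm in("side0","side9"):
    g=cv2.GaussianBlur(cv2.imread(f"pics/{nm}.png"),(0,0),.6).astype(float).sum(2)
    L=[];Rr=[];M=[]
    for r in range(142,166):
        row=g[r,208:240]; d=np.gradient(row)
        l=np.argmin(d[:16]); 
        def sub(i,d): 
            a,b,c=d[i-1],d[i],d[i+1]; return i+.5*(a-c)/(a-2*b+c)
        rr=l+6+np.argmax(d[l+6:l+15])
        L.append([208+sub(l,d),r]);Rr.append([208+sub(rr,d),r])
    L=np.array(L);Rr=np.array(Rr)
    w=Rr[:,0]-L[:,0]; print(nm,"widths",w.round(1).tolist())
    ok=abs(w-np.median(w))<1; mid=(L+Rr)[ok]/2
    p,d=ray(s,mid); d/=np.linalg.norm(d,axis=1)[:,None]
    n=np.linalg.svd(d)[2][2]; n*=np.sign(n[0]+n[1])
    print("plane normal",n.round(3),"lean rad toward normal",np.arcsin(-n[2]).round(4), "n",ok.sum())
```

```text
side0 widths [13.5, 12.7, 10.9, 9.1, 9.3, 9.4, 9.4, 9.3, 9.3, 9.2, 9.1, 9.1, 9.1, 9.2, 9.5, 9.4, 9.4, 9.4, 9.1, 9.1, 9.2, 9.3, 9.7, 11.7]
plane normal [0.751 0.658 0.059] lean rad toward normal -0.0588 n 20
side9 widths [9.2, 9.4, 9.3, 9.2, 9.2, 9.2, 9.2, 9.2, 9.1, 9.1, 9.1, 9.0, 9.0, 9.2, 9.1, 9.2, 9.4, 9.4, 9.2, 9.0, 9.2, 10.0, 12.4, 14.5]
plane normal [0.724 0.69  0.002] lean rad toward normal -0.0015 n 22
```

Run:
```python
from g import *
goal([.490,-.0085,.12],15,.15)
goal([.495,-.007,.009],15,.15)
```

```text
t 11.275 pos [ 0.5187 -0.239   0.1835] F [-0.26 -0.33  0.52] op 0.201
turn [-0.0079  0.0503  0.0076] shift [ 0.0457 -0.2293  0.0577]
t 11.275 pos [ 0.5187 -0.239   0.1835] F [-0.26 -0.33  0.52] op 0.201
turn [-0.0079  0.0503  0.0076] shift [ 0.0729 -0.2284  0.1654]
```

Call:
arm_command(
  steps=[
    [[0,0.02,0],[0,-0.05,0],-0.6],
    [[-0.004,0.05,0.007],[0.01,-0.1,0.01],-0.6],
    [[-0.008,0.05,0.007],[0.02,-0.15,0.02],-0.6],
    [[-0.008,0.05,0.007],[0.035,-0.2,0.035],-0.6],
    [[-0.008,0.05,0.007],[0.045,-0.228,0.055],-0.6],
    [[-0.008,0.05,0.007],[0.046,-0.229,0.058],-0.6],
    [[-0.008,0.05,0.007],[0.056,-0.229,0.095],-0.6],
    [[-0.008,0.05,0.007],[0.065,-0.229,0.132],-0.6],
    [[-0.008,0.05,0.007],[0.071,-0.228,0.157],-0.6],
    [[-0.008,0.05,0.007],[0.073,-0.228,0.1655],-0.6],
    [[-0.008,0.05,0.007],[0.073,-0.228,0.1655],-0.6],
  ],
)

```text
time: 12.65
eef_pos: [0.4954, -0.0078, 0.0093]
tcp_rot: [0.989, 0.13, -0.074, 0.01]
contact_force: [0.1, 0.8, 0.2]
opening: 0.2
```

Run:
```python
from g import *
goal([.519,-.0005,.009],15,.15)
```

```text
t 12.65 pos [ 0.4954 -0.0078  0.0093] F [0.14 0.79 0.24] op 0.2
turn [0.0002 0.0002 0.0003] shift [ 0.0245 -0.0009 -0.0034]
```

Call:
arm_command(
  steps=[
    [[0,0,0],[0.008,0,-0.0012],-0.6],
    [[0,0,0],[0.014,0,-0.002],-0.6],
    [[0,0,0],[0.019,0,-0.0028],-0.6],
    [[0,0,0],[0.022,0,-0.0032],-0.6],
    [[0,0,0],[0.025,0,-0.0036],-0.6],
    [[0,0,0],[0.027,0,-0.004],-0.6],
    [[0,0,0],[0.029,0,-0.0043],-0.6],
    [[0,0,0],[0.029,0,-0.0043],-0.6],
  ],
)

```text
time: 13.65
eef_pos: [0.5227, -0.0004, 0.009]
tcp_rot: [0.988, 0.13, -0.076, 0.01]
contact_force: [-3.6, -2.2, 2.7]
opening: 0.2
```

```bash
python3 -c "
from h import *
F=[]
for i in range(6):
    read_camera('top'); s=get_state(); F.append(s['contact_force'])
print(s['eef_pos'].round(4),s['tcp_rot'].round(4),np.mean(F,0))"
```

```text
[ 5.227e-01 -3.000e-04  9.000e-03] [ 0.9885  0.1304 -0.0756  0.0099] [-4.2828888  -1.83645382  3.01768228]
```

Call:
arm_command(
  steps=[
    [[0,0,0],[0.0012,0,-0.0002],-0.6],
    [[0,0,0],[0.0022,0,-0.0003],-0.6],
    [[0,0,0],[0.003,0,-0.0005],-0.6],
    [[0,0,0],[0.003,0,-0.0005],-0.6],
  ],
)

```text
time: 14.45
eef_pos: [0.5229, -0.0002, 0.009]
tcp_rot: [0.988, 0.131, -0.08, 0.01]
contact_force: [-8.9, -4.6, 7.0]
opening: 0.202
```

```bash
python3 -c "
from h import *
F=[]
for i in range(6):
    read_camera('top'); s=get_state(); F.append(s['contact_force'])
print(s['eef_pos'].round(4),s['tcp_rot'].round(4),np.mean(F,0))"
```

```text
[ 5.229e-01 -2.000e-04  9.000e-03] [ 0.9882  0.1307 -0.0796  0.01  ] [-9.65835175 -4.10586077  7.30236462]
```

Call:
arm_command(
  steps=[
    [[0,0,0],[0.002,0,-0.0003],-0.6],
    [[0,0,0],[0.003,0,-0.0005],-0.6],
    [[0,0,0],[0.0035,0,-0.0006],-0.6],
    [[0,0,0],[0.0035,0,-0.0006],-0.6],
  ],
)

```text
time: 15.25
eef_pos: [0.523, -0.0001, 0.0091]
tcp_rot: [0.988, 0.131, -0.085, 0.01]
contact_force: [-12.0, -4.6, 9.6]
opening: 0.201
```

```bash
python3 -c "
from h import *
F=[]
for i in range(6):
    read_camera('top'); s=get_state(); F.append(s['contact_force'])
print(s['eef_pos'].round(4),s['tcp_rot'].round(4),np.mean(F,0))"
```

```text
[ 5.23e-01 -1.00e-04  9.10e-03] [ 0.9877  0.131  -0.0844  0.0101] [-11.02928493  -4.82304399   8.62633719]
```

Call:
arm_command(
  steps=[
    [[0,0,0],[-0.004,0,0.0005],-0.6],
    [[0,0,0],[-0.01,0,0.001],-0.6],
    [[0,0,0],[-0.025,0,0.003],-0.6],
    [[0,0,0],[-0.045,0,0.005],-0.6],
    [[0,0,0],[-0.06,0,0],-0.6],
    [[0,0,0],[-0.075,0,-0.04],-0.6],
    [[0,0,0],[-0.09,0,-0.1],-0.6],
    [[0,0,0],[-0.1,0.05,-0.15],-0.6],
    [[0,0,0],[-0.1,0.1,-0.16],-0.6],
    [[0,0,0],[-0.1,0.15,-0.16],-0.6],
    [[0,0,0],[-0.1,0.2,-0.16],-0.6],
    [[0,0,0],[-0.1,0.23,-0.16],-0.6],
  ],
)

```text
time: 17.05
eef_pos: [0.5138, -0.2432, 0.1831]
tcp_rot: [0.988, 0.13, -0.084, 0.01]
contact_force: [0.8, 0.4, -0.9]
opening: 0.197
```

Run:
```python
from h import *
c=read_camera("top");s=read_camera("side");save(c,"top10");save(s,"side10")
a=cv2.resize(c["frame"][95:245,235:345,::-1],None,fx=3.6,fy=3.6,interpolation=2)
b=cv2.resize(s["frame"][100:250,190:300,::-1],None,fx=3.6,fy=3.6,interpolation=2)
cv2.imwrite("pics/m10.png",np.hstack([a,b]))
for nm in("side9","side10"):
    g=cv2.GaussianBlur(cv2.imread(f"pics/{nm}.png"),(0,0),.6).astype(float).sum(2)
    M=[]
    for r in range(142,162):
        d=np.gradient(g[r,208:240]); l=np.argmin(d[:16]); q=l+6+np.argmax(d[l+6:l+15])
        sub=lambda i:i+.5*(d[i-1]-d[i+1])/(d[i-1]-2*d[i]+d[i+1])
        M.append([208+(sub(l)+sub(q))/2,r])
    p,d=ray(s,M); n=np.linalg.svd(d)[2][2]; n*=np.sign(n[0]+n[1]); print(nm,"lean",(-n[2]).round(4))
A=cv2.imread("pics/top9.png",0);B=cv2.imread("pics/top10.png",0)
for nm,(x,y) in dict(RL=(248,131),RR=(318,112),FR=(330,155),wedge=(265,190)).items():
    w=lambda i:i[y-11:y+11,x-11:x+11].astype(np.float32); print(nm,np.round(cv2.phaseCorrelate(w(A),w(B),cv2.createHanningWindow((22,22),5))[0],2))
```

```text
side9 lean -0.003
side10 lean -0.001
RL [0.08 0.22]
RR [-0.32  0.  ]
FR [-0.56  0.04]
wedge [-0.21 -0.34]
```

View pics/m10.png

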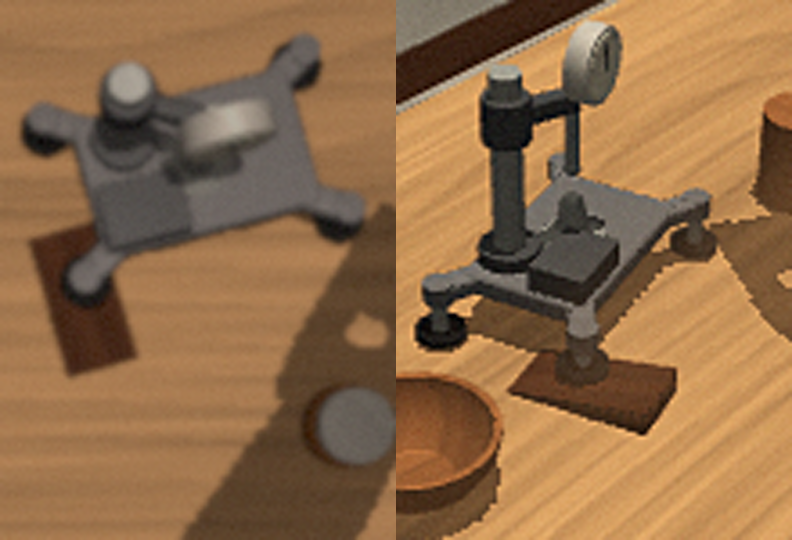

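The picture shows the wedge under the short foot, with corners at (30,240), (70,377) and (136,356) in the left half. The column is upright, the bystanders have not moved, and the arm is clear of everything.

```bash
python3 -c "
from plant import *
print(sign_off())"
```

```text
the job is handed in; nothing more can be done
None
```

I pushed the wedge thin edge first along the bench under the short front-left foot, using the nearly shut fingers on its thick end. I then backed off, pushed a second time as a check, moved clear and handed in at about 17 s. All the checks point to the rocking having stopped, but I could not see the rear-right foot's contact with the bench directly.

- **Seating:** the wedge moved in at about 6–8 N. On the second push it held against about 12 N with almost no movement (about 0.2 mm). The task gives over 12 N as the resistance once the rocking stops.
- **Depth:** the thin edge measured about 42 mm past where the foot's middle stood at the start. Allowing for the foot shifting as the gauge levelled, that is about 40 mm.
- **Level:** the column's lean, as seen in the side view, went from about 0.059 rad to 0.001–0.003 rad.
- **Place:** the three other feet shifted by no more than about 1 px (roughly 2–3 mm) in the top view. This is about the measuring noise and includes the change from levelling. The bowl, jar and blank look unmoved.

**Limits:** the rear-right foot's contact is inferred from the force and the lean. A rough two-view fix of the column disagreed, giving about 0.05 rad of lean. Its base point was poor (5 mm between the two rays), so I relied on the edge fit instead. A two-view fix of the lug tops also put the short foot's lug about 10 mm above the others, where a level gauge should show them equal. I took that as loosely picked points and did not follow it up.

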